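Make up an order tray and slide it back under the shelf

ROBOT

A 6-joint arm with a two-finger parallel gripper is mounted at the origin on the work surface. World frame = base frame: x ahead of the robot, y to its left, z up, the work surface at z = 0. Lengths are in m, angles in rad, forces in N, time in s.
With the tool pointing down it reaches from about 0.275 to 0.825 m from the base axis. Payload 5.2 kg.
Tool frame: the origin (TCP) lies at the very end of the fingers, on their centre line; the grasp point (between the pads) lies 19 mm behind it; z points along the fingers, y is the line along which they close (so a half turn about z gives the same grasp; the last joint's range is limited). The gripper opens to 93 mm and grips with 3 to 60 N. Pads are 15 mm wide; open, the fingers measure 128 mm over their backs; the gripper's body (75 mm by 188 mm) begins 65 mm behind the grasp point.
Start: joints at [0.905, 0.259, 1.535, -0, 1.348, -0.203], TCP at [0.246, 0.492, 0.219] pointing down, gripper open.
Joint ranges: [-3.14, 3.14], [-0.91, 2.08], [0.19, 2.58], [-1.22, 4.36], [0.22, 2.71], [-3.12, 3.12]. Speed limits (rad/s): [2.57, 2.57, 3.14, 3.14, 3.14, 3.14].

INTERFACE

Orientations are given as a unit quaternion [x, y, z, w].
In Python, from cell import arm gives the robot as it stands.
- The arm moves only by the tool apply_moves, never from a script. Its arguments are lists of equal length, an entry for each row: "jaw": the finger opening in cm, from 0 to 9.3; "xyz": the shift along the world's x, y, z in cm, a list of three; "rot": the turn, a rotation vector about the world's x, y, z in degrees, a list of three. A call has 1 to 10 rows; each row shifts and turns the commanded pose from where the row before left it; what a row does not reach is not made up. A row lasts 1/12 s, in which the tool goes at most 41.7 mm and 7.16 degrees, less where a joint would pass 70% of its speed; a pose out of reach is approached as far as the arm can. A call is refused whole if a number of a shift passes 4.17 or a number of a turn 7.16, either way. A call with a gripper value outside its range is refused whole. The fingers move at their own pace and stop on an object; "newtons" is the grip in N (left out, the last holds). Time passes only in rows, so rows that do not move let the fingers close. It gives the time, the measured TCP pose, the force, the opening and the grip force at its end, in the units of the state.
- arm.get_obs(): the state, without advancing time (a new reading comes with each control period).
- arm.grab_frame(name): name is "side" or "top" or "wrist"; returns the picture (384x512x3 uint8, red, green, blue); there is no depth.
- arm.get_calibration(name): a dict with "intrinsics" (3x3 intrinsics, pixels), "rvec" (rotation vector, rad) and "tvec" (3), from world to camera coordinates, as OpenCV has them; the wrist camera has in their place "tool_from_camera" (4x4, takes a point from camera to tool coordinates, whose origin is the TCP and whose axes are the flange's). Camera axes: x right, y down, z forward; pixel columns grow to the right and rows downward; lengths in m; the calibration is good to about 2 mm. A picture is of the moment at which its call begins: read the wrist's pose just before it. get_calibration takes no time and is no camera call.
- arm.finish_job(): hands the job in; it is judged then, once.
Trained networks look in the newest picture that a camera, given by its name, has taken for a name from the list of things; names that differ only in an ending like _2 or _b are one class to them, and where a whole thing is asked for, a point or a joint stands for the part that bears it (a point fixed in the world has none). Each returns a list of dicts, best first, with "p" (0 to 1); they miss things now and then, are a little off and sometimes report something else, mostly with a low value. They report only what shows in the picture. A call takes as long as a camera call.
- arm.look_for(camera, name): "at" ([x, y, z] in m, in world coordinates, good to about 4 mm: the middle of the surface that is visible of it).
- arm.pinpoint(camera, name): "at" ([x, y, z] in m, in world coordinates, good to about 4 mm: a listed point, or the origin of a listed thing).
The state is a dict: "t": time; "qpos": joint angles; "joint_velocities": joint speeds; "joint_efforts": joint torques, N m; "tool_pos": TCP position; "eef_rot": TCP orientation; "ft_force": force on the tool from outside, world axes, zero at the start; "moment": the same for the moment, N m; "grip_width": opening from 0.0 (shut) to 1.0 (fully open); "gripper_force": force on a finger pad.
Only numpy, scipy, OpenCV 4.12 (cv2) and the standard library are available. Lean on these libraries where they do the work, as an engineer would, in place of code of your own. Each camera call takes 0.05 s, during which the arm holds its last target. There are 200 camera calls.

TASK

Draw the order tray out from under the shelf, lay every serum carton from the cutting mat flat on the floor of the tray's wide bay, and tip the sample pots from the picking bin over into the narrow bay so that every pot ends up there. Stand the emptied bin back upright on the scale, and slide the loaded tray back under the shelf until it is fully home, only its handle showing, with nothing rubbing on the shelf board. Leave the cutter, marker, tape roll, bottle and tape gun where they are.

Things in the scene. Friction and masses are not known exactly. Their poses are not given: they have to be found in the camera images.
- riser: fixed packing-bench riser: a wooden board on four white panel legs. Origin at table height below the middle of the board's front edge (towards the robot); x points in under the board, y left, z up. The tray lives in the middle bay, open in front, between legs whose inner faces are at y = +-157 mm; across its back stands a stop strip 30 mm high, its face at x = 230 mm
- shelf_board: the riser's board, fixed, 255 (x) x 630 (y) x 12 mm: underside 66 mm, top 78 mm above the table, front edge at x = 0. Same origin and axes as the riser. A label printer and a block of stock stand on it beyond x = 85 mm and |y| = 145 mm; the rest of its top is clear
- tray: low loose aluminium tray, 220 (x) x 268 (y) x 32 mm high, walls and floor 4 mm, 0.45 kg empty. Origin at its underside, middle of the front wall's outer face; x runs back into the tray (0 to 220 mm), z up; handle in front, towards the robot. A wall along x divides it into the wide bay (inside y = -130 to 42 mm) and the narrow bay (y = 46 to 130 mm), both x = 4 to 216 mm. Wide bay: room for 2 x 2 cartons lying along x
- tray_handle (a point): middle of the tray's bow handle: a straight level black bar 10 mm thick, 110 mm long, along the tray's y, 60 mm in front of its front wall, 34 mm above the table; can be pinched from above, fingers before and behind it. At the start the tray stands in the riser's middle bay, not quite home. Axes as the tray's
- tray_front_left (a point): outer face of the tray's front wall at its left (+y) end, 20 mm above the underside. Fully home, the tray's back meets the stop strip and this face is 10 mm inside the board's front edge. Axes as the tray's
- tray_front_right (a point): the same at its right (-y) end
- scale: fixed counting scale. Origin at table height below the centre of its square steel platform, 190 x 190 mm, whose top is 60 mm above the table; the display (40 mm high) is on its -x side, facing the robot. It stands to the left or to the right
- bin: grey plastic picking bin, loose, 0.11 kg, on the scale, mouth roughly to the robot. Origin at its floor's underside, z up, mouth to -x. 64 mm wide (y): grip its parallel side walls from above. x = -65 (mouth) to 57 mm (back). Side walls 50 mm high from x = -25 mm back, 32 mm nearer the mouth; walls and floor 3 mm; floor flat from x = -35 mm back, a ramp rises 7 mm from there to the mouth
- bin_mouth (a point): middle of the bin's pouring edge (x = -65 mm, 10 mm above its underside), axes as the bin's. The bin is smooth inside: level, it keeps the pots; they begin to slide out when it is tipped mouth-down about 27 to 34 degrees, and all run out by 45 degrees
- carton1: dark serum carton with a pale label, 85 (x) x 38 x 38 mm, about 0.1 kg, at the start lying on a fixed grey-green cutting mat (230 x 240 mm, 3 mm thick) on the other side of the table from the scale; origin at its centre, x along its length. Two to four of these are present; None if absent
- carton2: dark serum carton with a pale label, 85 (x) x 38 x 38 mm, about 0.1 kg, at the start lying on a fixed grey-green cutting mat (230 x 240 mm, 3 mm thick) on the other side of the table from the scale; origin at its centre, x along its length. Two to four of these are present; None if absent
- carton3: dark serum carton with a pale label, 85 (x) x 38 x 38 mm, about 0.1 kg, at the start lying on a fixed grey-green cutting mat (230 x 240 mm, 3 mm thick) on the other side of the table from the scale; origin at its centre, x along its length. Two to four of these are present; None if absent
- carton4: dark serum carton with a pale label, 85 (x) x 38 x 38 mm, about 0.1 kg, at the start lying on a fixed grey-green cutting mat (230 x 240 mm, 3 mm thick) on the other side of the table from the scale; origin at its centre, x along its length. Two to four of these are present; None if absent
- pot1: white sample pot, a squat cylinder 26 mm across and 20 mm high, 18 g; origin at its centre, z its axis. Four to six of these are present, all in the bin at the start; None if absent
- pot2: white sample pot, a squat cylinder 26 mm across and 20 mm high, 18 g; origin at its centre, z its axis. Four to six of these are present, all in the bin at the start; None if absent
- pot3: white sample pot, a squat cylinder 26 mm across and 20 mm high, 18 g; origin at its centre, z its axis. Four to six of these are present, all in the bin at the start; None if absent
- pot4: white sample pot, a squat cylinder 26 mm across and 20 mm high, 18 g; origin at its centre, z its axis. Four to six of these are present, all in the bin at the start; None if absent
- pot5: white sample pot, a squat cylinder 26 mm across and 20 mm high, 18 g; origin at its centre, z its axis. Four to six of these are present, all in the bin at the start; None if absent
- pot6: white sample pot, a squat cylinder 26 mm across and 20 mm high, 18 g; origin at its centre, z its axis. Four to six of these are present, all in the bin at the start; None if absent
- cutter: bystander, not to be disturbed: box cutter, 16 x 130 x 14 mm, lying between the mat and the robot, length along its y; origin at the centre of its underside
- marker: bystander, not to be disturbed: marker pen, 13 x 130 mm, lying beyond the mat, length along its y; origin at the centre of its underside
- tape_roll: bystander, not to be disturbed: roll of packing tape lying flat, 100 mm across, 48 mm high; origin at the centre of its underside
- pump_bottle: bystander, not to be disturbed: product bottle, 52 mm across, 150 mm high, standing to the left; origin at the centre of its underside
- tape_gun: bystander, not to be disturbed: red hand tape gun, 170 x 52 x 97 mm, to the right; origin at the centre of its underside

How it is judged:
By the outcome, as a careful person would: the job done as asked, in the order asked, and still so for the second after the job is handed in, with the robot touching nothing.
Of carton1, carton2, carton3, carton4 only 2 to 4 are there at a start; the rules pass over those that are not, and their reading is None.
Of pot1, pot2, pot3, pot4, pot5, pot6 only 4 to 6 are there at a start; the rules pass over those that are not, and their reading is None.
At some moment in a run one of carton1, carton2, carton3, carton4 may be knocked a few centimetres aside while the robot is not near it.
It also fails if it takes over 210 s, if anything falls off the work surface, if the arm or the gripper's body presses on something with over 40 N, if the wrist force passes 120 N, or if a joint passes its speed limit or range.

## Working session

There is one attempt and no reset: what is moved stays moved. The work goes in short steps, Python scripts to look and compute and a tool call to move; the robot and the scene stay as the last step left them, time stands still between calls to the robot, and variables do not carry over. Pictures are saved under pics/ and viewed, at most 18 in all, crops included, and the job is handed in when it is done.

Besides the shell and the picture viewer there is one more tool, called after ">>>" by a JSON object that holds its "op" and its "data". apply_moves: Moves the arm, as the interface text tells. Its arguments: {"type":"object","properties":{"jaw":{"type":"array"},"xyz":{"type":"array"},"rot":{"type":"array"},"newtons":{"type":"number"}},"required":["jaw","xyz","rot"]}

```bash
mkdir -p pics; ls; cat > h.py <<'E'
import numpy as np, cv2
from scipy.spatial.transform import Rotation as R
from cell import arm
def save(cam,fn):
    f=arm.grab_frame(cam); cv2.imwrite('pics/'+fn,f[:,:,::-1]); return f
def P(cam,names,n=1,fn='pinpoint'):
    for k in names:
        r=getattr(arm,fn)(cam,k)
        print(cam,k,[(np.round(np.array(d['at'])*100,1).tolist(),round(d['p'],2)) for d in r[:n]])
def st():
    o=arm.get_obs(); print('t',round(o['t'],2),'tcp',np.round(np.array(o['tool_pos'])*100,2),'rv',np.round(R.from_quat(o['eef_rot']).as_rotvec(degrees=True),1),'f',np.round(o['ft_force'],1),'g',round(o['grip_width']*9.3,2),round(o['gripper_force'],1),'q',np.round(o['qpos'],2)); return o
E
python3 - <<'E'
from h import *
o=st(); print(o['eef_rot'])
a=save('top','t0.png'); b=save('side','s0.png')
for c in('top','side'):
    print(c,arm.get_calibration(c))
    P(c,['riser','tray_handle','tray_front_left','tray_front_right','scale','bin','bin_mouth','cutter','marker','tape_roll','pump_bottle','tape_gun'])
    P(c,['carton1','pot1'],6)
E
```

```text
pics
t 0.0 tcp [24.52 49.17 21.78] rv [-4.130e+01 -1.752e+02  1.000e-01] f [-0.7  0.2 -0.2] g 9.29 0.0 q [ 0.91  0.26  1.54  0.    1.35 -0.2 ]
[ 2.29325522e-01  9.73349353e-01 -8.31552677e-04 -3.89260712e-04]
top {'intrinsics': array([[427.86711159,   0.        , 252.54218767],
       [  0.        , 427.86711159, 193.62419824],
       [  0.        ,   0.        ,   1.        ]]), 'rvec': array([ 2.19237879, -2.18806097,  0.05393915]), 'tvec': array([0.01394842, 0.53690695, 1.30432257])}
top riser [([74.7, -2.6, 0.1], 0.7)]
top tray_handle [([67.5, -2.1, 3.7], 0.97)]
top tray_front_left [([74.1, 11.0, 2.0], 0.75)]
top tray_front_right [([74.3, -15.5, 1.7], 0.65)]
top scale [([53.0, -33.4, 0.3], 0.63)]
top bin [([52.5, -30.8, 6.1], 0.77)]
top bin_mouth [([46.4, -33.0, 7.0], 0.63)]
top cutter [([39.7, 31.8, 0.0], 0.67)]
top marker [([68.0, 31.5, 0.3], 0.52)]
top tape_roll [([35.1, 13.7, 0.2], 0.93)]
top pump_bottle [([60.0, 48.0, 0.2], 0.89)]
top tape_gun [([58.4, -51.6, 0.2], 0.91)]
top carton1 [([49.3, 38.1, 2.0], 0.65), ([60.5, 37.7, 2.1], 0.57), ([55.4, -28.6, 7.3], 0.52)]
top pot1 
[... 323 characters left out ...]
32,  1.4795454 ]), 'tvec': array([0.54044147, 0.15334302, 1.71049299])}
side riser [([74.4, -2.3, 0.5], 0.85)]
side tray_handle [([67.8, -2.4, 3.8], 0.66)]
side tray_front_left [([74.2, 11.5, 2.4], 0.89)]
side tray_front_right [([73.8, -15.5, 1.7], 0.77)]
side scale [([52.9, -32.8, 0.5], 0.79)]
side bin [([52.5, -30.8, 6.1], 0.87)]
side bin_mouth [([46.7, -33.0, 6.9], 0.78)]
side cutter [([52.4, -31.0, 5.9], 0.62)]
side marker [([67.9, 31.4, -0.1], 0.62)]
side tape_roll [([35.1, 13.9, -0.0], 0.7)]
side pump_bottle [([60.2, 47.6, 0.2], 0.59)]
side tape_gun [([58.9, -51.4, -0.4], 0.93)]
side carton1 [([46.3, -33.1, 7.0], 0.69), ([60.3, 38.3, 1.8], 0.63), ([49.3, 38.2, 2.3], 0.46)]
side pot1 []
```

View pics/t0.png

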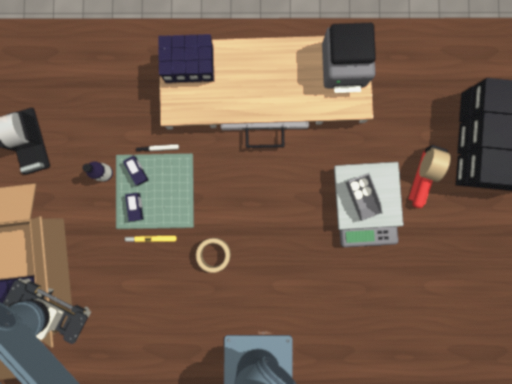

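View pics/s0.png

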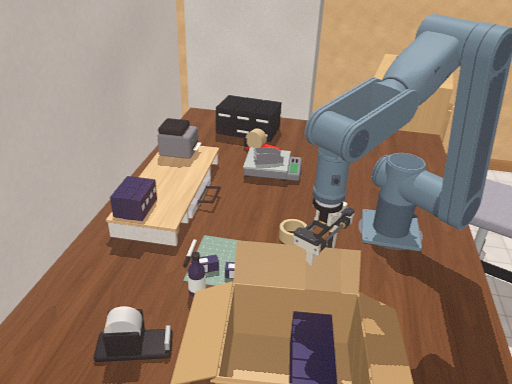

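The top view shows two cartons on the mat, at (135,170) and (134,207). The bin is on the scale at (362,195), mouth down and right, with about 4 pots at its back. The tray handle is at (263,140). The side view agrees.

>>> {"op": "apply_moves", "data": {"jaw": [4,4,4,4,4,4,4,4,4,4], "xyz": [[2.5,-3,0],[2.5,-3,0],[2.5,-3,0],[2.5,-3,0],[2.5,-3,0],[2.5,-3,0],[2.5,-3,0],[2.5,-3,0],[2.5,-3,0],[2.5,-3,0]], "rot": [[0,0,-6.35],[0,0,-6.35],[0,0,-6.35],[0,0,-6.35],[0,0,-6.35],[0,0,-6.35],[0,0,-6.35],[0,0,-6.35],[0,0,-6.35],[0,0,-6.35]]}}

```text
t: 2.33
tool_pos: [0.4965, 0.1905, 0.2189]
eef_rot: [0.709, 0.705, 0.0, 0.0]
ft_force: [0.5, 0.8, 0.3]
grip_width: 0.434
gripper_force: 0.0
```

>>> {"op": "apply_moves", "data": {"jaw": [4,4,4,4,4,4,4,4], "xyz": [[2.5,-3,-1],[2.5,-3,-1],[2.5,-3,-1],[2.5,-3,-1],[2.5,-3,-1],[2.5,-3,-1],[2.5,-3,-1],[0,0,0]], "rot": [[0,0,0],[0,0,0],[0,0,0],[0,0,0],[0,0,0],[0,0,0],[0,0,0],[0,0,0]]}}

```text
t: 3.0
tool_pos: [0.6731, -0.0244, 0.145]
eef_rot: [0.709, 0.705, -0.001, 0.0]
ft_force: [-0.2, 0.2, -0.1]
grip_width: 0.429
gripper_force: 0.0
```

```bash
python3 - <<'E'
from h import *
st(); save('wrist','w1.png'); save('top','t1.png')
P('wrist',['tray_handle','tray_front_left','tray_front_right','riser'])
P('top',['tray_handle','tray_front_left','tray_front_right','riser'])
P('top',['carton1'],4)
# back-project top-view pixels
im=cv2.imread('pics/t0.png'); c=arm.get_calibration('top'); K=c['intrinsics'];Rm=cv2.Rodrigues(c['rvec'])[0];t=c['tvec']
def bp(u,v,z):
    d=Rm.T@np.linalg.inv(K)@[u,v,1]; o=-Rm.T@t; return (o+d*(z-o[2])/d[2])*100
for u,v in((162,126),(372,118)): print('board edge',bp(u,v,.078))
# cartons: dark purple on the mat
roi=im[150:232,110:200].astype(int); m=((roi.max(2)<90)|(roi.min(2)>170)).astype(np.uint8)
m=cv2.morphologyEx(m,cv2.MORPH_CLOSE,np.ones((3,3)))
n,l,s,ce=cv2.connectedComponentsWithStats(m)
for i in range(1,n):
    if s[i][4]>60:
        p=np.argwhere(l==i)[:,::-1]+[110,150]; w=np.array([bp(u,v,.041)[:2] for u,v in p]); r=cv2.minAreaRect(w.astype(np.float32)); print(s[i][4],r)
E
```

```text
t 3.0 tcp [67.31 -2.44 14.5 ] rv [127.6 126.9  -0.2] f [-0.2  0.2 -0.1] g 3.99 0.0 q [-0.2   0.53  1.31 -0.    1.3  -0.19]
wrist tray_handle [([68.1, -1.9, 3.7], 0.56)]
wrist tray_front_left [([73.3, 11.5, 2.2], 0.72)]
wrist tray_front_right []
wrist riser []
top tray_handle []
top tray_front_left [([74.1, 11.1, 2.2], 0.48)]
top tray_front_right [([74.2, -15.1, 1.9], 0.56)]
top riser [([74.1, 11.2, 2.1], 0.58)]
top carton1 [([60.3, 37.4, 2.4], 0.75), ([49.5, 38.2, 1.9], 0.71)]
board edge [73.37570123 28.35676447  7.8       ]
board edge [ 75.81823169 -33.84792873   7.8       ]
318 ((60.40388488769531, 37.180171966552734), (8.578317642211914, 4.283713340759277), 29.717056274414062)
295 ((49.454490661621094, 37.498775482177734), (7.969533920288086, 4.6102142333984375), 9.577396392822266)
```

View pics/w1.png

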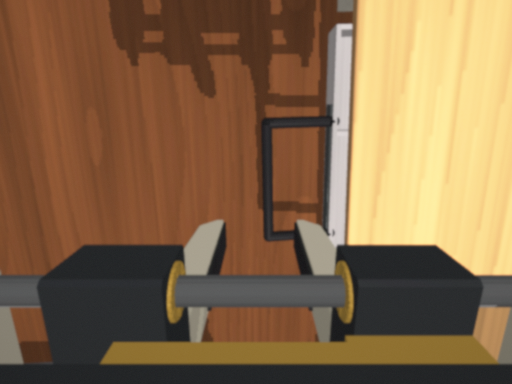

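The wrist picture (right is +x, up is +y) shows the handle bar between (267,122) and (269,238). The tray's white front is at column ~340 and the board edge at ~352.

```bash
cat >> h.py <<'E'
def wbp(u,v,z,o=None):
    o=o or arm.get_obs(); c=arm.get_calibration('wrist'); T=np.eye(4); T[:3,:3]=R.from_quat(o['eef_rot']).as_matrix(); T[:3,3]=o['tool_pos']
    T=T@np.array(c['tool_from_camera']); d=T[:3,:3]@np.linalg.inv(c['intrinsics'])@[u,v,1]; s=T[:3,3]; return np.round((s+d*(z-s[2])/d[2])*100,2)
E
python3 - <<'E'
from h import *
for p in((267,124,.034),(269,236,.034),(266,122,.034),(343,35,.032),(335,235,.032),(355,10,.078),(350,230,.078)): print(p,wbp(*p))
im=cv2.imread('pics/w1.png'); g=im.astype(int)
for v in (140,160,180,200,220):
    d=np.where(g[v,230:300].max(1)<50)[0]+230; b=np.where((g[v,300:420,2]-g[v,300:420,0])>60)[0]+300
    print(v,d.min(),d.max(),'->',wbp((d.min()+d.max())/2,v,.034)[:2], 'board',b.min(),wbp(b.min(),v,.078)[:2])
E
```

```text
(267, 124, 0.034) [67.84  4.04  3.4 ]
(269, 236, 0.034) [68.12 -7.02  3.4 ]
(266, 122, 0.034) [67.75  4.22  3.4 ]
(343, 35, 0.032) [74.31 11.49  3.2 ]
(335, 235, 0.032) [74.83 -7.    3.2 ]
(355, 10, 0.078) [73.87 12.11  7.8 ]
(350, 230, 0.078) [74.82 -4.53  7.8 ]
140 262 270 -> [67.76  2.59] board 300 [70.31  3.04]
160 262 270 -> [67.77  0.72] board 300 [70.37  1.46]
180 263 270 -> [67.83 -1.21] board 300 [70.43 -0.17]
200 263 271 -> [67.89 -3.22] board 300 [70.49 -1.87]
220 264 271 -> [67.95 -5.3 ] board 306 [71.05 -3.62]
```

>>> {"op": "apply_moves", "data": {"jaw": [4,4,4,4,4,0,0,0,0,0], "xyz": [[0.55,0.9,-2],[0,0,-3.5],[0,0,-3.5],[0,0,-2.5],[0,0,-1.4],[0,0,0],[0,0,0],[0,0,0],[0,0,0],[0,0,0]], "rot": [[0,0,1.8],[0,0,0],[0,0,0],[0,0,0],[0,0,0],[0,0,0],[0,0,0],[0,0,0],[0,0,0],[0,0,0]], "newtons": 25}}

```text
t: 4.38
tool_pos: [0.6778, -0.009, 0.0218]
eef_rot: [0.696, 0.718, 0.001, 0.002]
ft_force: [2.2, 0.1, 0.9]
grip_width: 0.12
gripper_force: 1.2
```

>>> {"op": "apply_moves", "data": {"jaw": [0,0,0,0], "xyz": [[0,0,0],[0,0,0],[0,0,0],[0,0,0]], "rot": [[0,0,0],[0,0,0],[0,0,0],[0,0,0]]}}

```text
t: 4.72
tool_pos: [0.6778, -0.0091, 0.0217]
eef_rot: [0.696, 0.718, 0.001, 0.002]
ft_force: [1.1, 0.2, 5.9]
grip_width: 0.099
gripper_force: 25.0
```

>>> {"op": "apply_moves", "data": {"jaw": [0,0,0,0,0,0,0,0,0,0], "xyz": [[-0.5,0,0],[-1,-0.05,0],[-1.5,-0.05,0],[-1.5,-0.05,0],[-1.5,-0.05,0],[-1.5,-0.05,0],[-1.5,-0.05,0],[-1.5,-0.05,0],[-1.5,-0.05,0],[-1.5,-0.05,0]], "rot": [[0,0,0],[0,0,0],[0,0,0],[0,0,0],[0,0,0],[0,0,0],[0,0,0],[0,0,0],[0,0,0],[0,0,0]]}}

```text
t: 5.55
tool_pos: [0.5429, -0.0139, 0.0213]
eef_rot: [0.696, 0.718, 0.002, 0.003]
ft_force: [5.2, 0.4, 5.6]
grip_width: 0.095
gripper_force: 25.0
```

>>> {"op": "apply_moves", "data": {"jaw": [0,0,0,0,0,0,0,0,0,0], "xyz": [[-1.5,-0.05,0],[-1.5,-0.05,0],[-1.5,-0.05,0],[-1.5,-0.05,0],[-1.5,-0.05,0],[-1.5,-0.05,0],[-1.5,-0.05,0],[-1.5,-0.05,0],[-1,0,0],[0,0,0]], "rot": [[0,0,0],[0,0,0],[0,0,0],[0,0,0],[0,0,0],[0,0,0],[0,0,0],[0,0,0],[0,0,0],[0,0,0]]}}

```text
t: 6.38
tool_pos: [0.41, -0.0175, 0.0206]
eef_rot: [0.696, 0.718, 0.0, 0.001]
ft_force: [-2.7, -1.1, 10.2]
grip_width: 0.1
gripper_force: 25.0
```

>>> {"op": "apply_moves", "data": {"jaw": [4,4,7,7,7,7,7,7,7,7], "xyz": [[0,0,0],[0,0,0],[0,0,3],[0,0,4],[0,0,4],[0,1,3.5],[1.8,3.6,0],[1.8,3.6,0],[1.8,3.6,0],[1.8,3.6,0]], "rot": [[0,0,0],[0,0,0],[0,0,0],[0,0,0],[0,0,0],[0,0,0],[0,0,-7],[0,0,-7],[0,0,-7],[0,0,-7]]}}

```text
t: 7.22
tool_pos: [0.4746, 0.1192, 0.1649]
eef_rot: [0.834, 0.552, -0.0, -0.0]
ft_force: [0.7, -0.9, 0.0]
grip_width: 0.739
gripper_force: 0.0
```

>>> {"op": "apply_moves", "data": {"jaw": [7,7,7,7,7,7,7,7], "xyz": [[1.8,3.6,0],[1.8,3.6,0],[1.8,3.6,0],[1.8,3.6,0],[1.8,3.6,0],[1.8,3.6,0],[1.4,2.5,0],[0,0,0]], "rot": [[0,0,-7],[0,0,-7],[0,0,-7],[0,0,-7],[0,0,-6],[0,0,0],[0,0,0],[0,0,0]]}}

```text
t: 7.88
tool_pos: [0.596, 0.3607, 0.1627]
eef_rot: [0.956, 0.293, -0.0, -0.001]
ft_force: [-0.7, -0.4, 1.1]
grip_width: 0.755
gripper_force: 0.0
```

```bash
python3 - <<'E'
from h import *
st(); save('wrist','w2.png'); save('top','t2.png')
P('wrist',['carton1'],4)
P('top',['carton1'],4)
P('top',['tray_handle','tray_front_left','tray_front_right','tray'])
E
```

```text
t 7.88 tcp [59.6  36.07 16.27] rv [-1.72e+02 -5.26e+01  1.00e-01] f [-0.7 -0.4  1.1] g 7.02 0.0 q [0.38 0.56 1.22 0.   1.37 1.36]
wrist carton1 [([60.7, 38.0, 2.3], 0.72), ([49.3, 38.2, 2.2], 0.67)]
top carton1 [([60.6, 37.6, 2.2], 0.74), ([49.6, 38.1, 2.0], 0.53)]
top tray_handle [([40.8, -2.9, 3.4], 0.87)]
top tray_front_left [([46.8, 10.3, 2.3], 0.98)]
top tray_front_right [([47.3, -16.0, 1.8], 0.65)]
top tray [([47.5, -2.8, -0.2], 0.89)]
```

View pics/w2.png

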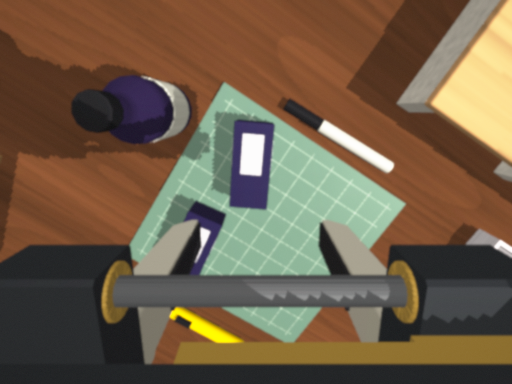

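View pics/t2.png

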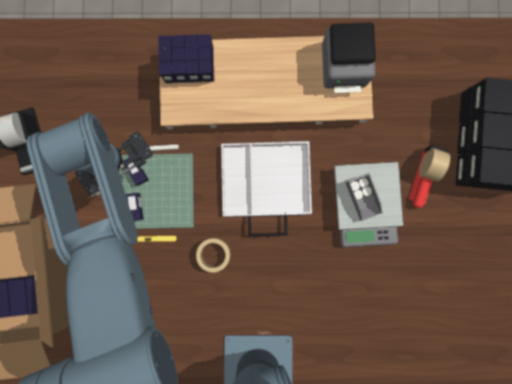

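Wrist picture: carton A's top face is at (238,121), (273,124), (268,208), (231,205), and the bottle stands close by at (120,110). Carton B is at (205,235), partly behind a finger. In the top view the tray is fully out, with its divider at column ~246.

```bash
python3 - <<'E'
from h import *
o=arm.get_obs()
q=np.array([wbp(u,v,.041,o)[:2] for u,v in((238,121),(273,124),(268,208),(231,205))]); print(q, q.mean(0), np.linalg.norm(np.diff(q,axis=0),axis=1))
d=(q[0]+q[1]-q[2]-q[3]); print('yaw',np.degrees(np.arctan2(d[1],d[0])))
print('bottle pump top', wbp(97,111,.15,o))
M=R.from_quat(o['eef_rot']).as_matrix(); print('tool y yaw',np.degrees(np.arctan2(M[1,1],M[0,1])))
im=cv2.imread('pics/t2.png'); c=arm.get_calibration('top'); K=c['intrinsics'];Rm=cv2.Rodrigues(c['rvec'])[0];t=c['tvec']
def bp(u,v,z):
    d=Rm.T@np.linalg.inv(K)@[u,v,1]; oo=-Rm.T@t; return np.round((oo+d*(z-oo[2])/d[2])*100,1)
for n,p in dict(BL=(221,143),BR=(309,142),FR=(311,215),FL=(221,216),divF=(247,216),divB=(246,144),hL=(249,236),hR=(287,234)).items(): print(n,bp(*p,.032))
E
```

```text
[[63.56 40.46]
 [65.16 37.56]
 [58.   33.28]
 [56.19 36.58]] [60.7275 36.97  ] [3.31209903 8.34170246 3.76378799]
yaw 29.31842263337764
bottle pump top [60.25 47.21 15.  ]
tool y yaw -56.255027420909975
BL [69.1 11.2  3.2]
BR [ 69.5 -15.8   3.2]
FR [ 47.1 -16.3   3.2]
FL [46.8 11.1  3.2]
divF [46.8  3.2  3.2]
divB [68.8  3.5  3.2]
hL [40.7  2.5  3.2]
hR [41.4 -9.   3.2]
```

>>> {"op": "apply_moves", "data": {"jaw": [5.8,5.8,5.8,5.8,5.8,5.8,0,0,0,0], "xyz": [[-1.4,-0.15,0],[0,0,-3.5],[0,0,-3.5],[0,0,-3.5],[0,0,-3],[0,0,-1.3],[0,0,0],[0,0,0],[0,0,0],[0,0,0]], "rot": [[0,0,-4],[0,0,0],[0,0,0],[0,0,0],[0,0,0],[0,0,0],[0,0,0],[0,0,0],[0,0,0],[0,0,0]], "newtons": 20}}

```text
t: 9.12
tool_pos: [0.5832, 0.3551, 0.0196]
eef_rot: [0.966, 0.257, 0.002, -0.0]
ft_force: [0.3, 0.5, 0.0]
grip_width: 0.413
gripper_force: 19.3
```

>>> {"op": "apply_moves", "data": {"jaw": [0,0,0,0,0,0,0,0,0,0], "xyz": [[0,0,0],[0,0,0.5],[0,0,0.5],[0,-1,0],[0,-1.5,0],[0,-1.5,0],[0,-1.5,0],[0,-1.5,0],[0,0,0],[0,0,0]], "rot": [[0,0,0],[0,0,0],[0,0,0],[0,0,0],[0,0,0],[0,0,0],[0,0,0],[0,0,0],[0,0,0],[0,0,0]]}}

```text
t: 9.95
tool_pos: [0.5817, 0.2828, 0.0268]
eef_rot: [0.967, 0.256, -0.0, -0.0]
ft_force: [1.3, -0.5, -0.5]
grip_width: 0.417
gripper_force: 19.3
```

>>> {"op": "apply_moves", "data": {"jaw": [0,0,5.8,5.8,5.8,5.8,5.8,0,0,0], "xyz": [[0,0,-0.5],[0,0,-0.3],[0,0,0],[0,0,0],[1.2,0.7,-0.3],[1.3,0.75,-0.3],[0,0,0],[0,0,0],[0,0,0],[0,0,0]], "rot": [[0,0,0],[0,0,0],[0,0,0],[0,0,0],[0,0,0],[0,0,0],[0,0,0],[0,0,0],[0,0,0],[0,0,0]]}}

```text
t: 10.78
tool_pos: [0.6056, 0.2989, 0.0127]
eef_rot: [0.966, 0.257, -0.001, 0.0]
ft_force: [-0.8, 0.9, -0.1]
grip_width: 0.454
gripper_force: 0.9
```

>>> {"op": "apply_moves", "data": {"jaw": [0,0,0,0,0,0,0], "xyz": [[0,0,0],[0,0,0],[0,0,2],[0,0,3.5],[0,0,3.5],[0,0,3],[0,0,0]], "rot": [[0,0,0],[0,0,0],[0,0,0],[0,0,0],[0,0,0],[0,0,0],[0,0,0]]}}

```text
t: 11.37
tool_pos: [0.6102, 0.3001, 0.1409]
eef_rot: [0.966, 0.257, 0.006, -0.0]
ft_force: [1.1, -0.1, -0.5]
grip_width: 0.412
gripper_force: 19.5
```

```bash
python3 - <<'E'
from h import *
st(); save('wrist','w3.png'); save('side','s3.png')
P('wrist',['carton1'],4)
P('side',['carton1'],4)
E
```

```text
t 11.37 tcp [61.02 30.01 14.09] rv [-173.9  -46.3   -1.1] f [ 1.1 -0.1 -0.5] g 3.83 19.5 q [0.29 0.54 1.31 0.   1.28 1.34]
wrist carton1 [([49.2, 38.0, 2.2], 0.91), ([61.3, 30.2, 15.0], 0.9)]
side carton1 [([49.0, 38.2, 2.2], 0.66), ([60.7, 30.6, 14.4], 0.5)]
```

View pics/w3.png

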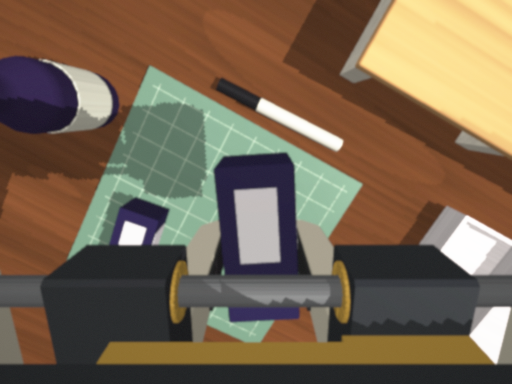

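The carton is held centrally: it is between the pads at (258,235), label up. Carton B has not moved.

>>> {"op": "apply_moves", "data": {"jaw": [0,0,0,0,0,0,0,0,0,0], "xyz": [[0.2,-2,0],[0.2,-4,0],[0.2,-4,0],[0.2,-4,0],[0.2,-4,0],[0.2,-4,0],[0.2,-4,0],[0.2,-4,0],[0.2,-4,0],[0.3,-2.5,0]], "rot": [[0,0,-2.86],[0,0,-2.86],[0,0,-2.86],[0,0,-2.86],[0,0,-2.86],[0,0,-2.86],[0,0,-2.86],[0,0,-2.86],[0,0,-2.86],[0,0,-2.86]]}}

```text
t: 12.4
tool_pos: [0.6257, -0.0697, 0.1304]
eef_rot: [1.0, 0.008, -0.002, 0.0]
ft_force: [0.0, -0.3, -1.0]
grip_width: 0.412
gripper_force: 19.5
```

```bash
python3 - <<'E'
from h import *
o=st(); M=R.from_quat(o['eef_rot']).as_matrix(); print('tool y yaw',np.degrees(np.arctan2(M[1,1],M[0,1])))
save('wrist','w4.png')
P('wrist',['tray','tray_front_left','carton1'],2)
E
```

```text
t 12.4 tcp [62.57 -6.97 13.04] rv [180.    1.5  -0.4] f [ 0.  -0.3 -1. ] g 3.83 19.5 q [-0.29  0.47  1.45 -0.    1.23  1.27]
tool y yaw -89.04676949332257
wrist tray [([47.0, -2.6, -0.1], 0.84)]
wrist tray_front_left []
wrist carton1 [([63.1, -7.1, 13.9], 0.87), ([47.0, -2.6, -0.0], 0.27)]
```

View pics/w4.png

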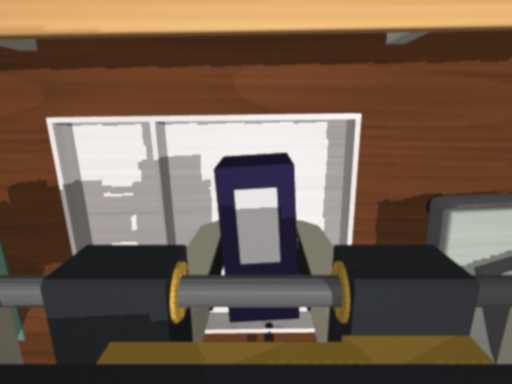

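The carton hangs over the wide bay. The tray's back wall runs from (50,119) to (360,115), with the divider top at (155,118).

```bash
python3 - <<'E'
from h import *
for n,p in dict(BL=(48,120),BR=(361,114),div=(155,118),wallR=(353,200),L=(68,240)).items(): print(n,wbp(*p,.032))
E
```

```text
BL [68.59 11.54  3.2 ]
BR [ 69.59 -15.19   3.2 ]
div [68.93  2.36  3.2 ]
wallR [ 61.94 -15.28   3.2 ]
L [57.43 11.48  3.2 ]
```

>>> {"op": "apply_moves", "data": {"jaw": [0,0,0,0,0,0,0], "xyz": [[0.6,0.55,-2],[0,0,-3],[0,0,-3],[0,0,-1.5],[0,0,-1],[0,0,-0.5],[0,0,0]], "rot": [[0,0,0],[0,0,0],[0,0,0],[0,0,0],[0,0,0],[0,0,0],[0,0,0]]}}

```text
t: 13.18
tool_pos: [0.6327, -0.0592, 0.0216]
eef_rot: [1.0, 0.011, -0.001, -0.0]
ft_force: [-0.9, -0.6, -0.9]
grip_width: 0.413
gripper_force: 19.5
```

>>> {"op": "apply_moves", "data": {"jaw": [0,0,5.8,5.8,5.8,5.8,5.8,5.8,5.8,5.8], "xyz": [[0,0,-0.45],[0,0,-0.25],[0,0,0],[0,0,0],[0,0,1.5],[0,0,3],[0,0,4],[0,0,4],[-1,2,1],[-1.2,3.7,0]], "rot": [[0,0,0],[0,0,0],[0,0,0],[0,0,0],[0,0,0],[0,0,0],[0,0,0],[0,0,0],[0,0,0],[0,0,2]]}}

```text
t: 14.02
tool_pos: [0.6155, -0.0071, 0.1569]
eef_rot: [1.0, 0.026, 0.006, 0.002]
ft_force: [1.5, -0.3, -0.8]
grip_width: 0.623
gripper_force: 0.0
```

>>> {"op": "apply_moves", "data": {"jaw": [5.8,5.8,5.8,5.8,5.8,5.8,5.8,5.8,5.8,5.8], "xyz": [[-1.2,3.8,0],[-1.2,3.8,0],[-1.2,3.8,0],[-1.2,3.8,0],[-1.2,3.8,0],[-1.2,3.8,0],[-1.2,3.8,0],[-1.2,3.8,0],[-1.2,3.8,0],[-1.2,3.8,0]], "rot": [[0,0,2],[0,0,2],[0,0,2],[0,0,1],[0,0,0],[0,0,0],[0,0,0],[0,0,0],[0,0,0],[0,0,0]]}}

```text
t: 14.85
tool_pos: [0.4909, 0.3784, 0.1521]
eef_rot: [0.996, 0.089, 0.001, -0.0]
ft_force: [0.3, -1.0, 0.2]
grip_width: 0.624
gripper_force: 0.0
```

```bash
python3 - <<'E'
from h import *
o=st(); M=R.from_quat(o['eef_rot']).as_matrix(); print('tool y yaw',np.degrees(np.arctan2(M[1,1],M[0,1])))
im=save('wrist','w5.png')
P('wrist',['carton1'],2); P('side',['carton1'],3)
E
```

```text
t 14.85 tcp [49.09 37.84 15.21] rv [-179.2  -16.    -0.2] f [ 0.3 -1.   0.2] g 5.8 0.0 q [0.48 0.43 1.45 0.   1.26 1.87]
tool y yaw -79.79363755465725
wrist carton1 [([49.6, 37.8, 1.8], 0.81)]
side carton1 [([49.0, 38.2, 2.2], 0.66), ([60.7, 30.6, 14.4], 0.5)]
```

View pics/w5.png

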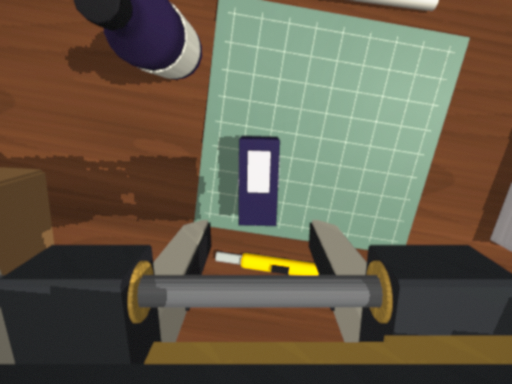

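Carton B's top face is at (241,140), (279,138), (276,225), (238,224), in line with the jaws.

```bash
python3 - <<'E'
from h import *
q=np.array([wbp(u,v,.041)[:2] for u,v in((241,140),(279,138),(276,225),(238,224))]); d=(q[0]+q[1]-q[2]-q[3]); print(q.mean(0),np.degrees(np.arctan2(d[1],d[0])),np.linalg.norm(np.diff(q,axis=0),axis=1))
E
```

```text
[49.4925 38.0425] 8.481306547790995 [3.46365414 8.44353599 3.72388238]
```

>>> {"op": "apply_moves", "data": {"jaw": [5.8,5.8,5.8,5.8,5.8,5.8,0,0,0,0], "xyz": [[0.4,0.2,-2],[0,0,-3.5],[0,0,-3.5],[0,0,-3],[0,0,-1.5],[0,0,-0.6],[0,0,0],[0,0,0],[0,0,0],[0,0,0]], "rot": [[0,0,-1.5],[0,0,0],[0,0,0],[0,0,0],[0,0,0],[0,0,0],[0,0,0],[0,0,0],[0,0,0],[0,0,0]]}}

```text
t: 15.83
tool_pos: [0.497, 0.379, 0.0119]
eef_rot: [0.997, 0.076, 0.002, -0.001]
ft_force: [0.9, -0.8, 1.7]
grip_width: 0.404
gripper_force: 20.0
```

>>> {"op": "apply_moves", "data": {"jaw": [0,0,0,0,0,0,0,0,0,0], "xyz": [[0,0,0],[0,0,1.5],[0,0,3],[0,0,4],[0,0,3.5],[0,-1,0],[0.2,-3,0],[0.3,-4,0],[0.3,-4,0],[0.3,-4,0]], "rot": [[0,0,0],[0,0,0],[0,0,0],[0,0,0],[0,0,0],[0,0,0],[0,0,-2],[0,0,-2],[0,0,-2],[0,0,-1]]}}

```text
t: 16.67
tool_pos: [0.5058, 0.2172, 0.13]
eef_rot: [1.0, 0.015, 0.0, 0.0]
ft_force: [0.0, -0.9, -1.3]
grip_width: 0.405
gripper_force: 20.0
```

>>> {"op": "apply_moves", "data": {"jaw": [0,0,0,0,0,0,0,0,0], "xyz": [[0.3,-4,0],[0.3,-4,0],[0.3,-4,0],[0.3,-4,0],[0.3,-4,0],[0.3,-4,0],[0.4,-3.5,0],[0,-1.4,0],[0,0,0]], "rot": [[0,0,0],[0,0,0],[0,0,0],[0,0,0],[0,0,0],[0,0,0],[0,0,0],[0,0,0],[0,0,0]]}}

```text
t: 17.42
tool_pos: [0.5286, -0.0742, 0.13]
eef_rot: [1.0, 0.013, 0.0, 0.001]
ft_force: [1.1, 1.1, -1.5]
grip_width: 0.409
gripper_force: 20.0
```

```bash
python3 - <<'E'
from h import *
o=st(); M=R.from_quat(o['eef_rot']).as_matrix(); print('tool y yaw',np.degrees(np.arctan2(M[1,1],M[0,1])))
im=save('wrist','w6.png')
P('wrist',['carton1','tray','tray_front_left'],3)
E
```

```text
t 17.42 tcp [52.86 -7.42 13.  ] rv [1.799e+02 2.300e+00 1.000e-01] f [ 1.1  1.1 -1.5] g 3.8 20.0 q [-0.35  0.31  1.7  -0.    1.13  1.2 ]
tool y yaw -88.51979727641341
wrist carton1 [([52.5, -7.2, 13.8], 0.86), ([63.9, -5.7, 2.1], 0.64)]
wrist tray [([46.8, -2.5, -0.1], 0.87)]
wrist tray_front_left [([46.4, 10.7, 2.0], 0.72)]
```

View pics/w6.png

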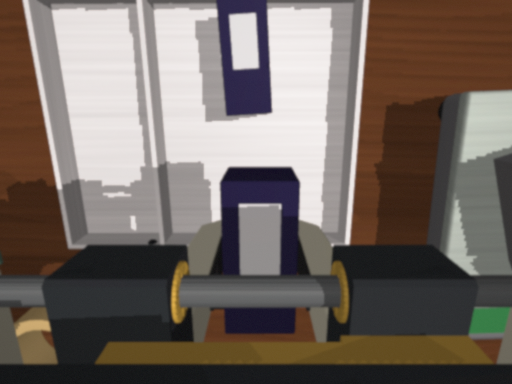

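Carton A lies flat in the bay, its near end at row ~113. The tray's front wall is at row ~242, and carton B is held.

```bash
python3 - <<'E'
from h import *
for n,p in dict(FL=(68,248,.032),FR=(347,244,.032),nearend=(248,114,.042),div=(162,240,.032),wr=(350,200,.032)).items(): print(n,wbp(*p))
E
```

```text
FL [46.68 11.15  3.2 ]
FR [ 47.9  -15.47   3.2 ]
nearend [59.64 -5.84  4.2 ]
div [47.78  2.12  3.2 ]
wr [ 52.27 -15.28   3.2 ]
```

>>> {"op": "apply_moves", "data": {"jaw": [0,0,0,0,0,0,0,5.8,5.8,5.8], "xyz": [[0.6,0.7,-2],[0,0,-3.5],[0,0,-3],[0,0,-1.5],[0,0,-1],[0,0,-0.5],[0,0,-0.1],[0,0,0],[0,0,0],[0,0,1.5]], "rot": [[0,0,0.5],[0,0,0],[0,0,0],[0,0,0],[0,0,0],[0,0,0],[0,0,0],[0,0,0],[0,0,0],[0,0,0]]}}

```text
t: 18.45
tool_pos: [0.5336, -0.0631, 0.0282]
eef_rot: [1.0, 0.019, -0.001, -0.0]
ft_force: [-0.6, -0.4, 0.0]
grip_width: 0.575
gripper_force: 0.0
```

>>> {"op": "apply_moves", "data": {"jaw": [5.8,7,9.3,9.3,9.3,9.3,9.3,9.3,9.3,9.3], "xyz": [[0,0,3.5],[0,0,4],[0,0,4],[0,0,4],[0,-2,2],[0,-4,0],[0,-4,0],[0,-4,0],[0,-4,0],[0,-3.5,0]], "rot": [[0,0,0],[0,0,0],[0,0,0],[0,0,0],[0,0,2],[0,0,3.5],[0,0,3.5],[0,0,3.5],[0,0,3.5],[0,0,1.5]]}}

```text
t: 19.28
tool_pos: [0.5344, -0.2813, 0.2058]
eef_rot: [0.985, 0.173, 0.001, 0.001]
ft_force: [0.3, 0.2, 0.4]
grip_width: 0.999
gripper_force: 0.0
```

```bash
python3 - <<'E'
from h import *
o=st(); M=R.from_quat(o['eef_rot']).as_matrix(); print('tool y yaw',np.degrees(np.arctan2(M[1,1],M[0,1])))
im=save('wrist','w7.png')
P('wrist',['bin','bin_mouth','pot1'],6)
f=save('top','t7.png'); P('top',['carton1','tray'],3)
E
```

```text
t 19.28 tcp [ 53.44 -28.13  20.58] rv [177.1  31.    0.2] f [0.3 0.2 0.4] g 9.29 0.0 q [-0.67  0.36  1.42 -0.    1.35  0.56]
tool y yaw -70.13307134990576
wrist bin [([52.6, -30.8, 5.9], 0.76)]
wrist bin_mouth [([46.5, -33.1, 7.3], 0.86), ([58.8, -51.6, -0.1], 0.28)]
wrist pot1 [([56.3, -30.7, 7.0], 0.93), ([53.9, -31.6, 7.7], 0.9), ([55.8, -28.2, 7.8], 0.82), ([53.0, -29.3, 7.5], 0.63)]
top carton1 [([64.0, -6.0, 2.3], 0.85), ([53.1, -6.4, 2.0], 0.8)]
top tray [([47.2, -2.5, -0.0], 0.97)]
```

View pics/w7.png

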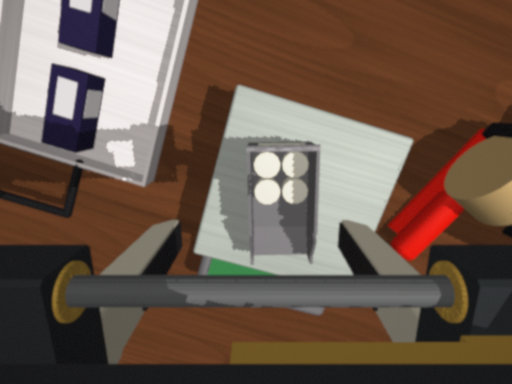

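Four pots sit in two rows at the bin's back, around (280,178). Both cartons are in the tray, and the bin is square to the jaws.

>>> {"op": "apply_moves", "data": {"jaw": [9.3,9.3,9.3,9.3,9.3,9.3,0,0,0,0], "xyz": [[0.2,-2.3,0],[0,0,-3.5],[0,0,-3.5],[0,0,-3.5],[0,0,-1.6],[0,0,-0.8],[0,0,0],[0,0,0],[0,0,0],[0,0,0]], "rot": [[0,0,0.5],[0,0,0],[0,0,0],[0,0,0],[0,0,0],[0,0,0],[0,0,0],[0,0,0],[0,0,0],[0,0,0]], "newtons": 30}}

```text
t: 20.47
tool_pos: [0.5376, -0.3021, 0.077]
eef_rot: [0.984, 0.176, 0.001, 0.001]
ft_force: [-0.6, -0.3, -0.3]
grip_width: 0.763
gripper_force: 0.0
```

>>> {"op": "apply_moves", "data": {"jaw": [0,0,0,0,0,0], "xyz": [[0,0,0],[0,0,0],[0,0,0.5],[0,0,1.5],[0,0,2],[0,0,0]], "rot": [[0,0,0],[0,0,0],[0,0,0],[0,0,0],[0,0,0],[0,0,0]]}}

```text
t: 20.97
tool_pos: [0.5381, -0.3029, 0.1185]
eef_rot: [0.984, 0.176, 0.002, 0.002]
ft_force: [0.9, -0.9, -0.9]
grip_width: 0.689
gripper_force: 30.0
```

```bash
python3 - <<'E'
from h import *
o=st(); M=R.from_quat(o['eef_rot']).as_matrix(); print('tool y yaw',np.degrees(np.arctan2(M[1,1],M[0,1])))
save('wrist','w8.png');P('wrist',['bin','bin_mouth','pot1'],6)
save('side','s8.png'); P('side',['bin','bin_mouth','scale'])
E
```

```text
t 20.97 tcp [ 53.81 -30.29  11.85] rv [177.   31.5   0.3] f [ 0.9 -0.9 -0.9] g 6.41 30.0 q [-0.69  0.45  1.51  0.    1.18  0.52]
tool y yaw -69.78350434889835
wrist bin [([52.4, -30.7, 9.9], 0.65)]
wrist bin_mouth [([46.6, -33.3, 11.2], 0.85)]
wrist pot1 [([56.3, -30.6, 11.2], 0.79), ([55.7, -28.2, 12.1], 0.77), ([54.0, -31.1, 11.8], 0.74), ([53.1, -29.0, 11.3], 0.7)]
side bin [([52.2, -31.0, 9.8], 0.73)]
side bin_mouth [([46.4, -32.8, 10.6], 0.8)]
side scale [([52.7, -32.9, 0.2], 0.91)]
```

>>> {"op": "apply_moves", "data": {"jaw": [0,0,0,0,0,0,0,0,0,0], "xyz": [[0,0,1.5],[0,0,1.7],[0.3,1,1],[0.6,2,0],[0.8,3,0],[0.8,3,0],[0.8,3,0],[0.8,3,0],[0.8,3,0],[0.8,3,0]], "rot": [[0,0,0],[0,0,0],[0,0,0],[0,0,-1.5],[0,0,-1.5],[0,0,-1.5],[0,0,-1.5],[0,0,-1.5],[0,0,-1.5],[0,0,-1.5]]}}

```text
t: 22.2
tool_pos: [0.5935, -0.0891, 0.1567]
eef_rot: [0.996, 0.084, -0.0, -0.0]
ft_force: [0.7, -0.6, -1.8]
grip_width: 0.69
gripper_force: 30.0
```

>>> {"op": "apply_moves", "data": {"jaw": [0,0,0,0,0,0,0,0,0,0], "xyz": [[0.8,3,0],[0.8,3,0],[0.8,3,0],[0.8,3,0],[0.6,2,0],[0.5,1.5,0],[0.2,0.6,-0.5],[0,0,-1.5],[0,0,-1.5],[0,0,0]], "rot": [[0,0,-1.5],[0,0,-1.5],[0,0,-1.5],[0,0,-1.5],[0,0,-1],[0,0,-1],[0,0,0],[0,0,0],[0,0,0],[0,0,0]]}}

```text
t: 23.03
tool_pos: [0.6358, 0.0698, 0.118]
eef_rot: [1.0, 0.015, -0.003, -0.0]
ft_force: [-0.2, -0.2, -2.6]
grip_width: 0.687
gripper_force: 30.0
```

```bash
python3 - <<'E'
from h import *
o=st(); M=R.from_quat(o['eef_rot']).as_matrix(); print('tool y yaw',np.degrees(np.arctan2(M[1,1],M[0,1])))
save('wrist','w9.png');P('wrist',['bin','bin_mouth','tray','tray_front_left'])
save('top','t9.png'); P('top',['bin','bin_mouth','tray_front_right','tray'])
E
```

```text
t 23.03 tcp [63.58  6.98 11.8 ] rv [-180.    -2.8    0.6] f [-0.2 -0.2 -2.6] g 6.39 30.0 q [-0.06  0.5   1.43 -0.    1.22  1.48]
tool y yaw -88.23173976440077
wrist bin [([62.5, 7.0, 9.9], 0.87)]
wrist bin_mouth [([55.8, 6.5, 11.4], 0.56)]
wrist tray [([47.0, -2.5, -0.1], 0.95)]
wrist tray_front_left [([46.7, 10.8, 1.8], 0.86)]
top bin [([62.5, 7.0, 10.9], 0.64)]
top bin_mouth [([56.0, 6.8, 11.6], 0.77)]
top tray_front_right [([47.6, -15.9, 1.7], 0.61)]
top tray [([47.4, -2.3, 0.0], 0.95)]
```

View pics/w9.png

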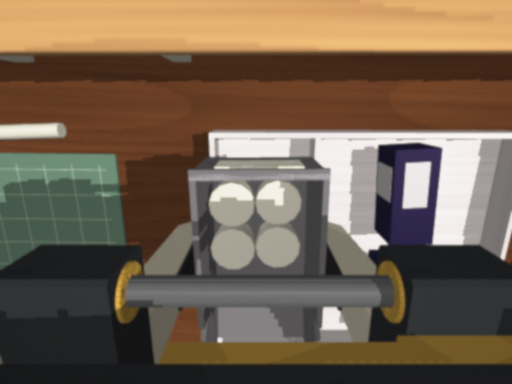

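The bin hangs over the narrow bay with all 4 pots inside, at (255,225). Its walls lie between the divider at (310,135) and the left wall at (213,135).

>>> {"op": "apply_moves", "data": {"jaw": [0,0,0,0,0,0,0,0,0,0], "xyz": [[0.1,-0.1,-0.4],[0.1,0,-0.4],[0.1,0,-0.4],[0,0,-0.2],[0,0,0],[0,0,0],[0,0,0],[0,0,0],[0,0,0],[0,0,0.1]], "rot": [[0.1,-4,0],[0.2,-6,0],[0.2,-6,0],[0.2,-5,0],[0.1,-3,0],[0.1,-2,0],[0.1,-2,0],[0.1,-2,0],[0.1,-2,0],[0.1,-2,0]]}}

```text
t: 24.37
tool_pos: [0.6414, 0.0684, 0.1095]
eef_rot: [0.956, 0.014, 0.294, -0.007]
ft_force: [0.4, 0.8, -1.7]
grip_width: 0.691
gripper_force: 30.0
```

>>> {"op": "apply_moves", "data": {"jaw": [0,0,0,0,0,0,0,0,0,0], "xyz": [[0,0,0],[0,0,0.1],[0,0,0.1],[0,0,0.1],[0,0,0.1],[0,0,0.1],[0,0,0.1],[0,0,0.1],[0,0,0],[0,0,0]], "rot": [[0,-2,0],[0,-2,0],[0,-2,0],[0.1,-2,0],[0.1,-2,0],[0.1,-2,0],[0.1,-2,0],[0,-1,0],[0,0,0],[0,0,0]]}}

```text
t: 25.2
tool_pos: [0.6438, 0.0559, 0.1386]
eef_rot: [0.924, 0.023, 0.38, -0.029]
ft_force: [0.4, -0.8, -2.0]
grip_width: 0.687
gripper_force: 30.0
```

```bash
python3 - <<'E'
from h import *
o=st(); M=R.from_quat(o['eef_rot']).as_matrix(); print('tool z',M[:,2])
save('wrist','w10.png');P('wrist',['pot1'],6)
save('top','t10.png'); P('top',['pot1'],6)
P('top',['bin_mouth'])
E
```

```text
t 25.2 tcp [64.38  5.59 13.86] rv [-163.4   -4.   -67.3] f [ 0.4 -0.8 -2. ] g 6.39 30.0 q [-0.21  0.22  2.15  1.47  0.22 -0.07]
tool z [ 0.70183518  0.07030228 -0.70886174]
wrist pot1 []
top pot1 []
top bin_mouth [([59.0, 5.4, 8.0], 0.61)]
```

View pics/w10.png

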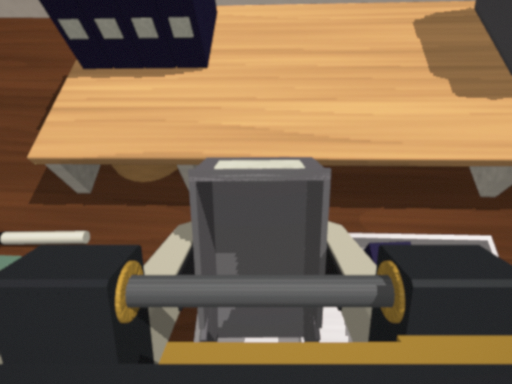

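The bin is now empty. The wrist came close to its joint-5 limit near the end of the tilt, so I back out gently and look for the pots.

>>> {"op": "apply_moves", "data": {"jaw": [0,0,0,0,0,0,0,0,0,0], "xyz": [[0,0,0.2],[0,0,0.2],[0,0,0.3],[0,0,0.3],[0,0,0.5],[0,0,0.5],[0,0,0.5],[0,0,0.5],[0,0,0.5],[0,0,0]], "rot": [[0,2,0],[0,3,0],[0,4,0],[0,5,0],[0,5,0],[0,5,0],[0,5,0],[0,5,0],[0,5,0],[0,5,0]]}}

```text
t: 26.28
tool_pos: [0.649, 0.0695, 0.1701]
eef_rot: [0.994, 0.018, 0.099, -0.052]
ft_force: [1.3, 0.3, -1.1]
grip_width: 0.687
gripper_force: 30.0
```

```bash
python3 - <<'E'
from h import *
o=st(); M=R.from_quat(o['eef_rot']).as_matrix(); print('tool z',M[:,2],'tool y',M[:,1])
f=save('wrist','w11.png');P('wrist',['pot1'],6)
s=save('side','s11.png'); P('side',['pot1'],6); f2=save('top','t11.png'); P('top',['pot1'],6)
a=cv2.resize(s[:,:,::-1][130:330,130:330],(400,400)); b=cv2.resize(f2[:,:,::-1][130:240,205:315],(400,400)); cv2.imwrite('pics/c11.png',np.hstack([a,b]))
E
```

```text
t 26.28 tcp [64.9   6.95 17.01] rv [-173.1   -3.1  -17.3] f [ 1.3  0.3 -1.1] g 6.39 30.0 q [-0.14  0.35  1.55  0.15  1.06  1.33]
tool z [ 0.19565845  0.10757397 -0.97475413] tool y [ 0.04549137 -0.99389099 -0.10055461]
wrist pot1 [([64.0, -6.2, 2.5], 0.61), ([48.6, 7.4, 1.6], 0.49), ([49.3, 5.2, 1.9], 0.39)]
side pot1 [([63.6, -5.6, 1.9], 0.69), ([74.6, -2.5, -0.3], 0.67), ([53.2, 8.0, 1.5], 0.6), ([34.6, 13.6, 0.1], 0.6), ([49.2, 5.3, 1.8], 0.45), ([48.7, 8.1, 1.5], 0.44)]
top pot1 [([48.6, 7.8, 1.8], 0.62), ([49.2, 4.7, 1.5], 0.57), ([53.3, 7.5, 1.4], 0.41)]
```

View pics/c11.png

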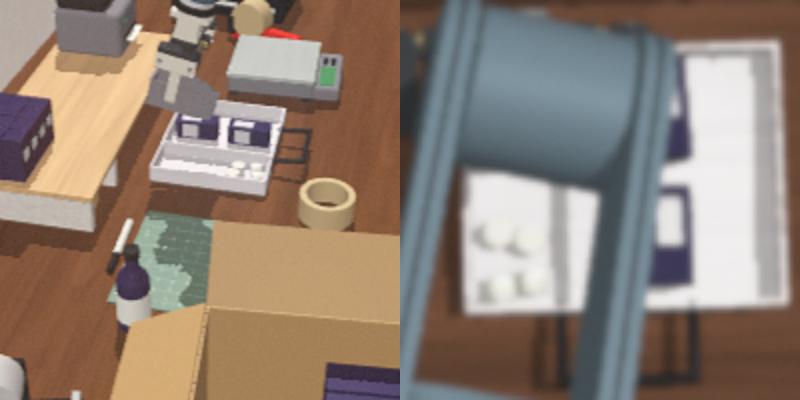

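All four pots are in the narrow bay, near its front (right crop, about (485–530, 235–290)). Both cartons lie flat. Next I level the tool and go back over the scale.

```bash
cat >> h.py <<'E'
def need(yaw):
    o=arm.get_obs(); a=np.radians(yaw); y=np.array([np.cos(a),np.sin(a),0]); z=np.array([0,0,-1.]); Mt=np.c_[np.cross(y,z),y,z]
    print('rotvec to go',np.round((R.from_matrix(Mt)*R.from_quat(o['eef_rot']).inv()).as_rotvec(degrees=True),2))
E
python3 -c "
from h import *
need(-88.2);need(-69.8)"
```

```text
rotvec to go [-6.35 11.34 -0.29]
rotvec to go [-8.12 10.22 18.03]
```

>>> {"op": "apply_moves", "data": {"jaw": [0,0,0,0,0,0,0,0,0,0], "xyz": [[0,0,0],[0,0,0],[-0.6,-2,0],[-1.1,-3.7,0],[-1.1,-3.7,0],[-1.1,-3.7,0],[-1.1,-3.7,0],[-1.1,-3.7,0],[-1.1,-3.7,0],[-1.1,-3.7,0]], "rot": [[-2.1,3.8,0],[-2.1,3.8,0],[-2.1,3.8,0],[0,0,3],[0,0,3],[0,0,3],[0,0,3],[0,0,3],[0,0,3],[0,0,0]]}}

```text
t: 27.42
tool_pos: [0.5635, -0.2098, 0.1675]
eef_rot: [0.984, 0.176, -0.0, -0.001]
ft_force: [0.1, -0.2, -0.9]
grip_width: 0.689
gripper_force: 30.0
```

>>> {"op": "apply_moves", "data": {"jaw": [0,0,0,0,0], "xyz": [[-1.1,-3.7,0],[-1.1,-3.7,0],[-0.6,-1.7,0],[0,0,0],[0,0,0]], "rot": [[0,0,0],[0,0,0],[0,0,0],[0,0,0],[0,0,0]]}}

```text
t: 27.83
tool_pos: [0.536, -0.3002, 0.1673]
eef_rot: [0.985, 0.173, -0.0, -0.001]
ft_force: [-0.5, -0.1, -2.0]
grip_width: 0.689
gripper_force: 30.0
```

```bash
python3 - <<'E'
from h import *
st(); need(-69.8)
save('wrist','w12.png');P('wrist',['bin','bin_mouth','scale'])
save('side','s12.png');P('side',['bin','bin_mouth','scale'])
save('top','t12.png');P('top',['bin','bin_mouth','scale'])
E
```

```text
t 27.83 tcp [ 53.6  -30.02  16.73] rv [-177.2  -31.1    0. ] f [-0.5 -0.1 -2. ] g 6.41 30.0 q [-0.69  0.41  1.45  0.    1.29  0.53]
rotvec to go [-0.11 -0.04  0.27]
wrist bin [([52.4, -30.3, 15.0], 0.78)]
wrist bin_mouth [([47.0, -2.7, -0.1], 0.74)]
wrist scale []
side bin [([52.4, -30.6, 14.9], 0.92)]
side bin_mouth [([46.2, -32.6, 15.8], 0.74)]
side scale [([52.6, -32.3, 0.4], 0.8)]
top bin [([52.2, -30.4, 15.4], 0.9)]
top bin_mouth [([74.6, -2.4, -0.0], 0.54)]
top scale [([63.6, -6.1, 2.3], 0.3)]
```

>>> {"op": "apply_moves", "data": {"jaw": [0,0,0,0,0,0,0], "xyz": [[0,-0.3,-2],[0,0,-3],[0,0,-2],[0,0,-1],[0,0,-0.5],[0,0,-0.3],[0,0,0]], "rot": [[0,0,0],[0,0,0],[0,0,0],[0,0,0],[0,0,0],[0,0,0],[0,0,0]]}}

```text
t: 29.02
tool_pos: [0.5376, -0.3031, 0.0801]
eef_rot: [0.985, 0.174, -0.0, -0.0]
ft_force: [-0.2, -0.2, -2.0]
grip_width: 0.685
gripper_force: 30.0
```

>>> {"op": "apply_moves", "data": {"jaw": [0,0,0], "xyz": [[0,0,-0.2],[0,0,-0.1],[0,0,0]], "rot": [[0,0,0],[0,0,0],[0,0,0]]}}

```text
t: 29.27
tool_pos: [0.5376, -0.3031, 0.0775]
eef_rot: [0.985, 0.174, 0.0, -0.0]
ft_force: [-0.5, -0.7, -1.6]
grip_width: 0.685
gripper_force: 30.0
```

>>> {"op": "apply_moves", "data": {"jaw": [0,9.3,9.3,9.3,9.3,9.3,9.3,9.3,9.3,9.3], "xyz": [[0,0,-0.1],[0,0,0],[0,0,0],[0,0,0],[0,0,2],[0,0,3.5],[0,0,4],[0,0,2],[-1,3,0],[-1.5,3.5,0]], "rot": [[0,0,0],[0,0,0],[0,0,0],[0,0,0],[0,0,0],[0,0,0],[0,0,0],[0,0,0],[0,0,7],[0,0,7]]}}

```text
t: 30.1
tool_pos: [0.5138, -0.2399, 0.1927]
eef_rot: [0.956, 0.294, 0.001, 0.002]
ft_force: [-0.8, 1.4, -0.6]
grip_width: 0.998
gripper_force: 0.0
```

>>> {"op": "apply_moves", "data": {"jaw": [4,4,4,4,4,4,4,4,4,4], "xyz": [[-1.8,3.5,0],[-1.8,3.5,0],[-1.8,3.5,0],[-1.8,3.5,0],[-1.8,3.5,-1],[-1.3,3.5,-1],[0,0.5,-1],[0,0,-1],[0,0,0],[0,0,0]], "rot": [[0,0,7],[0,0,7],[0,0,7],[0,0,7],[0,0,7],[0,0,7],[0,0,7],[0,0,7],[0,0,1.5],[0,0,0]]}}

```text
t: 30.93
tool_pos: [0.4088, -0.0223, 0.1506]
eef_rot: [0.697, 0.717, -0.001, -0.001]
ft_force: [-0.1, 0.3, 0.1]
grip_width: 0.432
gripper_force: 0.0
```

```bash
python3 - <<'E'
from h import *
st(); need(1.8)
save('wrist','w13.png');P('wrist',['tray_handle','tray','tray_front_left','tray_front_right'])
save('side','s13.png');P('side',['bin','bin_mouth','tray_handle','tray_front_left','tray_front_right'])
save('top','t13.png');P('top',['bin','bin_mouth','riser']); P('top',['pot1','carton1'],5)
E
```

```text
t 30.93 tcp [40.88 -2.23 15.06] rv [-1.253e+02 -1.291e+02  1.000e-01] f [-0.1  0.3  0.1] g 4.01 0.0 q [-0.33  0.07  1.95 -0.    1.13 -0.36]
rotvec to go [ 0.02 -0.1   0.11]
wrist tray_handle [([41.4, -3.2, 3.5], 0.93)]
wrist tray [([46.8, -2.7, -0.2], 0.85)]
wrist tray_front_left []
wrist tray_front_right []
side bin [([52.5, -31.2, 5.8], 0.62)]
side bin_mouth [([46.2, -33.0, 6.5], 0.5)]
side tray_handle [([41.1, -3.2, 3.3], 0.92)]
side tray_front_left [([46.7, 10.9, 2.3], 0.79)]
side tray_front_right [([47.2, -16.0, 1.9], 0.73)]
top bin [([52.6, -30.7, 6.3], 0.65)]
top bin_mouth []
top riser [([74.7, -2.7, 0.2], 0.86)]
top pot1 [([49.2, 4.8, 1.5], 0.63), ([53.3, 7.6, 1.3], 0.54), ([53.4, 5.5, 1.2], 0.53), ([49.2, 8.0, 2.0], 0.4)]
top carton1 [([63.6, -5.9, 2.1], 0.92), ([53.4, -6.3, 2.4], 0.83)]
```

View pics/w13.png

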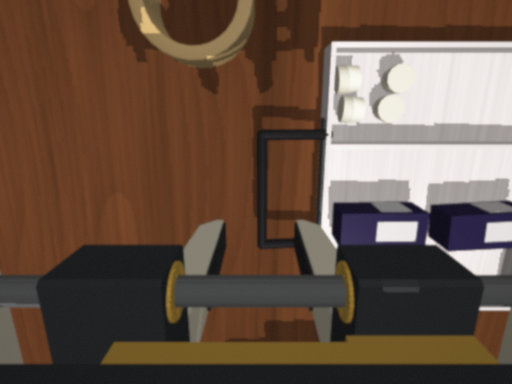

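The four pots are at (350–400, 75–110) and the cartons at (380,225) and (470,225). The handle bar runs from (264,132) to (264,242).

```bash
python3 - <<'E'
from h import *
im=cv2.imread('pics/w13.png').astype(int)
p=[]
for v in range(145,215,10):
    d=np.where(im[v,240:290].max(1)<45)[0]+240; p.append(wbp((d.min()+d.max())/2,v,.034)[:2])
p=np.array(p); k=np.polyfit(p[:,1],p[:,0],1); print('handle',p[0],p[-1],'yaw',np.degrees(-np.arctan(k[0])), 'ends',wbp(264,134,.034),wbp(264,242,.034))
d=[]
for v in range(60,240,10):
    r=im[v,300:350].min(1); e=np.where(r>120)[0]
    if len(e): d.append(np.r_[wbp(300+e[0],v,.032)[:2]])
d=np.array(d); print(np.round(d,1).tolist())
# board front edge in the top view
c=arm.get_calibration('top'); K=c['intrinsics'];Rm=cv2.Rodrigues(c['rvec'])[0];t=c['tvec']
def bp(u,v,z):
    q=Rm.T@np.linalg.inv(K)@[u,v,1]; oo=-Rm.T@t; return (oo+q*(z-oo[2])/q[2])*100
g=cv2.imread('pics/t2.png').astype(float)
def edge(us,v0,v1,z):
    e=[]
    for u in us:
        col=g[v0:v1,u,1]; dd=np.abs(np.diff(col)); i=dd.argmax(); w=dd[max(i-2,0):i+3]; e.append(bp(u,v0+.5+(w*np.arange(max(i-2,0),max(i-2,0)+len(w))).sum()/w.sum(),z)[:2])
    e=np.array(e); k=np.polyfit(e[:,1],e[:,0],1); r=e[:,0]-np.polyval(k,e[:,1]); m=abs(r)<.4; k=np.polyfit(e[m,1],e[m,0],1); return np.degrees(-np.arctan(k[0])),np.polyval(k,-2.6),m.mean()
print('board',edge(range(180,360,4),110,135,.078)); print('tray back',edge(range(228,305,4),132,150,.032)); print('tray front',edge(range(226,306,4),206,224,.032))
E
```

```text
handle [41.1   1.53] [41.22 -4.35] yaw 1.0665525680375194 ends [41.3   2.55  3.4 ] [41.63 -8.31  3.4 ]
[[46.9, 9.1], [46.9, 8.3], [47.0, 7.4], [46.9, 6.6], [47.0, 5.7], [47.0, 4.8], [47.1, 4.0], [47.0, 3.1], [47.0, 2.1], [47.1, 1.2], [47.1, 0.2], [47.2, -0.7], [47.2, -1.7], [47.2, -2.7], [47.2, -3.7], [47.2, -4.8], [47.3, -5.8], [47.5, -6.9]]
board (np.float64(1.8432916100679155), np.float64(74.63487814886261), np.float64(1.0))
tray back (np.float64(1.7654504997772138), np.float64(69.51136993706338), np.float64(1.0))
tray front (np.float64(1.5814828952651443), np.float64(47.17243083868747), np.float64(1.0))
```

>>> {"op": "apply_moves", "data": {"jaw": [4,4,4,4,4,4,0,0,0,0], "xyz": [[0.3,-0.6,-2],[0,0,-3.5],[0,0,-3.5],[0,0,-2.5],[0,0,-1],[0,0,-0.5],[0,0,0],[0,0,0],[0,0,0],[0,0,0]], "rot": [[0,0,0],[0,0,0],[0,0,0],[0,0,0],[0,0,0],[0,0,0],[0,0,0],[0,0,0],[0,0,0],[0,0,0]], "newtons": 25}}

```text
t: 32.62
tool_pos: [0.4133, -0.0291, 0.0218]
eef_rot: [0.697, 0.717, -0.0, 0.001]
ft_force: [-0.6, 0.4, 0.1]
grip_width: 0.195
gripper_force: 0.0
```

>>> {"op": "apply_moves", "data": {"jaw": [0,0,0,0,0,0,0,0,0,0], "xyz": [[0,0,0],[0,0,0],[0.2,0,0],[0.5,0,0],[0.8,0,0],[1,0,0],[1,0,0],[1,0,0],[1,0,0],[1,0,0]], "rot": [[0,0,0],[0,0,0],[0,0,0],[0,0,0],[0,0,0],[0,0,0],[0,0,0],[0,0,0],[0,0,0],[0,0,0]]}}

```text
t: 33.45
tool_pos: [0.4745, -0.0282, 0.0213]
eef_rot: [0.697, 0.717, -0.002, -0.003]
ft_force: [-10.8, -0.1, 14.2]
grip_width: 0.098
gripper_force: 25.0
```

>>> {"op": "apply_moves", "data": {"jaw": [0,0,0,0,0,0,0,0,0,0], "xyz": [[1,0,0],[1,0,0],[1,0.05,0],[1,0,0],[1,0,0],[1,0.05,0],[1,0,0],[1,0,0],[1,0,0],[1,0,0]], "rot": [[0,0,0],[0,0,0],[0,0,0],[0,0,0],[0,0,0],[0,0,0],[0,0,0],[0,0,0],[0,0,0],[0,0,0]]}}

```text
t: 34.28
tool_pos: [0.5753, -0.0275, 0.0214]
eef_rot: [0.697, 0.717, -0.002, -0.002]
ft_force: [-8.0, 0.2, 9.3]
grip_width: 0.098
gripper_force: 25.0
```

>>> {"op": "apply_moves", "data": {"jaw": [0,0,0,0,0,0,0,0,0,0], "xyz": [[1,0,0],[1,0.05,0],[1,0,0],[1,0,0],[1,0.05,0],[1,0,0],[1,0,0],[1,0,0],[1,0,0],[0.7,0,0]], "rot": [[0,0,0],[0,0,0],[0,0,0],[0,0,0],[0,0,0],[0,0,0],[0,0,0],[0,0,0],[0,0,0],[0,0,0]]}}

```text
t: 35.12
tool_pos: [0.6734, -0.0267, 0.0215]
eef_rot: [0.697, 0.717, -0.002, -0.001]
ft_force: [-7.7, -0.1, 7.9]
grip_width: 0.095
gripper_force: 25.0
```

>>> {"op": "apply_moves", "data": {"jaw": [0,0,0,0,0,0], "xyz": [[0.4,0,0],[0.4,0,0],[0.3,0,0],[0.3,0,0],[0.2,0,0],[0,0,0]], "rot": [[0,0,0],[0,0,0],[0,0,0],[0,0,0],[0,0,0],[0,0,0]]}}

```text
t: 35.62
tool_pos: [0.6891, -0.0267, 0.0215]
eef_rot: [0.697, 0.717, -0.001, -0.001]
ft_force: [-5.2, 0.7, 4.8]
grip_width: 0.098
gripper_force: 25.0
```

>>> {"op": "apply_moves", "data": {"jaw": [0,0,0,0,0], "xyz": [[0.15,0,0],[0.15,0,0],[0.15,0,0],[0.1,0,0],[0,0,0]], "rot": [[0,0,0],[0,0,0],[0,0,0],[0,0,0],[0,0,0]]}}

```text
t: 36.03
tool_pos: [0.6942, -0.0267, 0.0215]
eef_rot: [0.697, 0.717, -0.002, -0.001]
ft_force: [-5.7, -0.0, 6.3]
grip_width: 0.1
gripper_force: 25.0
```

```bash
python3 - <<'E'
from h import *
st(); save('wrist','w14.png');P('wrist',['tray_handle','tray_front_left','tray_front_right'])
save('side','s14.png');P('side',['tray_handle','tray_front_left','tray_front_right','riser'])
E
```

```text
t 36.03 tcp [69.42 -2.67  2.15] rv [-125.4 -128.9    0.3] f [-5.7 -0.   6.3] g 0.93 25.0 q [-0.2   0.68  1.37 -0.    1.1  -0.23]
wrist tray_handle [([69.3, -2.5, 3.5], 0.62)]
wrist tray_front_left [([77.2, 8.0, 1.7], 0.71)]
wrist tray_front_right []
side tray_handle [([69.5, -3.2, 3.8], 0.76)]
side tray_front_left [([75.4, 11.0, 2.0], 0.69)]
side tray_front_right [([75.5, -15.6, 1.8], 0.78)]
side riser [([74.5, -2.2, 0.2], 0.56)]
```

>>> {"op": "apply_moves", "data": {"jaw": [0,0,0,0], "xyz": [[0.1,0,0],[0.1,0,0],[0,0,0],[0,0,0]], "rot": [[0,0,0],[0,0,0],[0,0,0],[0,0,0]]}}

```text
t: 36.82
tool_pos: [0.6948, -0.0267, 0.0214]
eef_rot: [0.697, 0.717, -0.003, -0.002]
ft_force: [-11.0, 0.2, 8.9]
grip_width: 0.097
gripper_force: 25.0
```

>>> {"op": "apply_moves", "data": {"jaw": [0,0,0,0], "xyz": [[0.1,0,0],[0.1,0,0],[0,0,0],[0,0,0]], "rot": [[0,0,0],[0,0,0],[0,0,0],[0,0,0]]}}

```text
t: 37.15
tool_pos: [0.6948, -0.0267, 0.0214]
eef_rot: [0.697, 0.717, -0.004, -0.004]
ft_force: [-15.8, -0.8, 11.8]
grip_width: 0.099
gripper_force: 25.0
```

>>> {"op": "apply_moves", "data": {"jaw": [0,0,0,0,0], "xyz": [[0.1,0,0],[0.1,0,0],[0.1,0,0],[0,0,0],[0,0,0]], "rot": [[0,0,0],[0,0,0],[0,0,0],[0,0,0],[0,0,0]]}}

```text
t: 37.57
tool_pos: [0.6948, -0.0267, 0.0213]
eef_rot: [0.697, 0.717, -0.006, -0.006]
ft_force: [-24.6, -1.5, 19.2]
grip_width: 0.099
gripper_force: 25.0
```

```bash
python3 - <<'E'
from h import *
o=st(); print(o['moment']); save('side','s15.png');P('side',['tray_front_left','tray_front_right','riser'])
o=arm.get_obs(); im=save('wrist','w15.png').astype(int)
cv2.imwrite('pics/c15.png',cv2.resize(cv2.imread('pics/w15.png')[:,200:420],None,fx=1.5,fy=1.5))
E
```

```text
t 37.57 tcp [69.48 -2.67  2.13] rv [-125.  -128.6    1.1] f [-24.6  -1.5  19.2] g 0.92 25.0 q [-0.2   0.69  1.35 -0.    1.12 -0.22]
[-0.28055359  4.31567119  0.03887793]
side tray_front_left [([75.2, 11.0, 2.2], 0.68)]
side tray_front_right [([75.3, -15.6, 2.0], 0.63)]
side riser [([74.3, -2.6, 0.1], 0.96)]
```

View pics/c15.png

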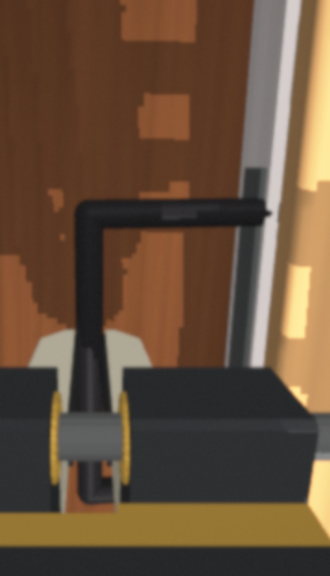

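The tray has stopped firmly against the strip with no yaw moment. I ease off, release and retreat.

>>> {"op": "apply_moves", "data": {"jaw": [0,0,3.5,3.5,3.5,3.5,3.5,3.5,3.5,3.5], "xyz": [[-0.2,0,0],[-0.2,0,0],[0,0,0],[0,0,0],[0,0,0],[0,0,2],[0,0,3.5],[0,0,4],[-3,0,3],[-4,0,0]], "rot": [[0,0,0],[0,0,0],[0,0,0],[0,0,0],[0,0,0],[0,0,0],[0,0,0],[0,0,0],[0,0,0],[0,0,0]]}}

```text
t: 38.65
tool_pos: [0.6357, -0.0281, 0.1526]
eef_rot: [0.697, 0.717, 0.004, 0.007]
ft_force: [1.1, -0.4, 0.5]
grip_width: 0.377
gripper_force: 0.0
```

>>> {"op": "apply_moves", "data": {"jaw": [5,5,5,5,5], "xyz": [[-4,0,1],[-4,0,1],[-4,0,1],[-4,0,0],[0,0,0]], "rot": [[0,0,0],[0,0,0],[0,0,0],[0,0,0],[0,0,0]]}}

```text
t: 39.07
tool_pos: [0.4614, -0.0251, 0.1744]
eef_rot: [0.697, 0.717, -0.002, -0.003]
ft_force: [-0.2, 1.1, -0.2]
grip_width: 0.537
gripper_force: 0.0
```

```bash
python3 - <<'E'
from h import *
st(); f=save('top','t16.png');P('top',['tray_handle','tray_front_left','tray_front_right','riser','bin','bin_mouth','marker','cutter','tape_roll','pump_bottle','tape_gun']); P('top',['pot1','carton1'],5)
s=save('side','s16.png');P('side',['tray_handle','tray_front_left','tray_front_right','riser','bin','bin_mouth']);P('side',['pot1','carton1'],5)
save('wrist','w16.png');P('wrist',['tray_handle','tray_front_left','tray_front_right','riser','carton1','pot1'])
cv2.imwrite('pics/c16.png',np.hstack([cv2.resize(x[:,:,::-1],(400,300)) for x in(f,s)]))
E
```

```text
t 39.07 tcp [46.14 -2.51 17.44] rv [-125.2 -128.8    0.4] f [-0.2  1.1 -0.2] g 4.99 0.0 q [-0.3   0.14  1.8  -0.    1.21 -0.32]
top tray_handle [([69.3, -2.4, 3.5], 0.61)]
top tray_front_left [([75.0, 10.7, 1.8], 0.64)]
top tray_front_right [([75.9, -15.8, 1.8], 0.62)]
top riser [([74.5, -2.8, -0.1], 0.73)]
top bin [([74.9, -2.2, -0.1], 0.71)]
top bin_mouth [([46.2, -32.9, 7.0], 0.72)]
top marker [([68.0, 31.3, 0.0], 0.61)]
top cutter [([39.4, 32.1, 0.4], 0.5)]
top tape_roll [([35.3, 13.4, 0.1], 0.76)]
top pump_bottle [([59.7, 48.1, 0.2], 0.81)]
top tape_gun [([58.6, -51.6, 0.1], 0.86)]
top pot1 [([75.3, 10.7, 1.8], 0.66)]
top carton1 []
side tray_handle [([75.2, 10.8, 2.1], 0.15)]
side tray_front_left [([75.5, 11.3, 1.7], 0.54)]
side tray_front_right [([75.6, -16.2, 1.9], 0.67)]
side riser [([74.6, -2.2, 0.4], 0.65)]
side bin [([52.7, -31.0, 6.2], 0.55)]
side bin_mouth []
side pot1 []
side carton1 []
wrist tray_handle [([69.3, -2.5, 3.5], 0.86)]
wrist tray_front_left []
wrist tray_front_right []
wrist riser []
wrist carton1 []
wrist pot1 []
```

View pics/c16.png

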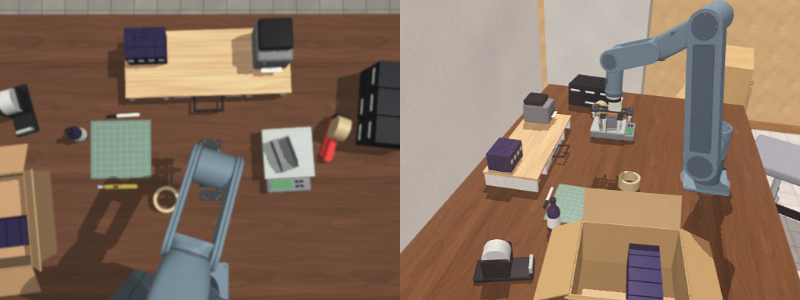

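The final view shows only the handle in front of the board at (207,103). The mat is clear, the bin is upright on the scale, and the bystanders are unmoved.

```bash
python3 -c "
from cell import arm
print(arm.finish_job())"
```

```text
the job is handed in; nothing more can be done
None
```

I handed the job in at about 39 s of the 210 s allowed: both cartons lie flat in the wide bay, all four pots are in the narrow bay, the bin is upright on the scale, and the tray is back against the stop under the shelf.

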